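Put the used battery in the pot and lid it

TASK

Put the used battery that stands on the desk into the wider of the two open pots, then close that pot with the lid that fits it: plug side down, fully seated and level all round, set down gently and not dropped or rammed on. Leave the pots standing where they are, and do not disturb the small lid, the mug or the stapler.

Things in the scene. Friction and masses are not known exactly. Their poses are not given: they have to be found in the camera images.
- wide_pot: The wider open round pot, dark steel, standing on the desk: outer diameter 92 mm, inner diameter 86 mm (3 mm wall), 70 mm high, inner floor 5 mm up, about 0.45 kg, loose. Origin at the centre of its underside, z up along its axis. Stands to the left or to the right of the small pot.
- small_pot: A smaller open round pot of the same make, empty, loose, a bystander: outer diameter 68 mm, 60 mm high. Origin at the centre of its underside, z up.
- wide_lid: Lid of the wide pot, knob up on the desk, loose, ~0.12 kg. Upward from its origin (centre of the underside, z up): black rubber plug 8 mm deep, 80 mm across, tapering to 72 mm at the bottom; wooden plate 98 mm across, from 8 to 13 mm; straight round wooden knob 26 mm across, from 13 to 41 mm. Seated, the plug is in the mouth, the plate on the rim, and the origin 62 mm above the pot's.
- small_lid: The lid of the small pot, of the same make, a bystander: plate 72 mm across, plug 56 mm across and 8 mm deep, knob 20 mm across, 41 mm high in all. Origin at the centre of the plug's underside, z up. Lies to the left or right of the wide lid.
- battery: The used AA cell, black with light ends, standing upright on the desk near the right of the work, loose, about 23 g: 14 mm diameter, 50 mm high. Origin at the centre of its underside, z up along it as it stands at the start.
- battery_mid (a point): The middle of the battery, 25 mm up from its origin along its axis.
- mug: A white mug with a handle, 92 mm across without the handle, 95 mm high, at the far right; a bystander. Origin on its underside.
- stapler: A black desk stapler, 144 x 39 x 54 mm, at the right; a bystander. Origin on its underside.
- wide_pot_rim (a point): The centre of the wide pot's mouth, level with the rim, 70 mm above the pot's origin.
Mind the look-alikes: they are no part of the job. Leave any orange or turquoise look-alike of the wide_lid alone.

How it is judged:
On the way:
1. the battery lies let go inside the wide pot, whose lid is not yet on (horizontal distance between battery_mid and wide_pot below 0.043 m and z of battery_mid in the frame of wide_pot between 0 and 0.045 m and contact force between the fingers and battery below 0.1 N and horizontal distance between wide_lid and wide_pot above 0.06 m), for 0.2 s.
At the end, for the whole second after the job is handed in: Battery inside the wide pot (middle below 45 mm over the pot's underside). Wide lid seated on it: centred within 6 mm, origin 59 to 65 mm above the pot's, in line with its axis within 0.04 rad, level within 0.05 rad. Pot upright; all released and at rest (horizontal distance between battery_mid and wide_pot below 0.043 m and z of battery_mid in the frame of wide_pot between 0 and 0.045 m and horizontal distance between wide_lid and wide_pot below 0.006 m and z of wide_lid in the frame of wide_pot between 0.059 and 0.065 m and angle between the z axis of wide_lid and the z axis of wide_pot, either way round below 0.04 rad and angle between each of wide_lid, wide_pot's own z axis and vertical below 0.05 rad and contact force between the fingers and wide_lid below 0.1 N and linear speed of each of wide_lid, wide_pot, battery below 0.02 m/s); the robot touches nothing.
It fails at once if the wide lid falls onto the pot from more than about 10 mm (faster than 0.45 m/s within 100 mm of the pot, not held) (distance between wide_lid and wide_pot_rim below 0.1 m and contact force between the fingers and wide_lid below 0.1 N and linear speed of wide_lid above 0.45 m/s).
It fails at once if the lid is rammed or pressed onto the pot with more than 40 N (contact force between wide_lid and wide_pot above 40 N).
It fails at once if the wide pot is shifted by more than 40 mm or tipped by more than 0.3 rad (distance of wide_pot from where it was at the start of the episode above 0.04 m or angle between wide_pot's own z axis and vertical above 0.3 rad).
It fails at once if the small pot, the small lid, the mug or the stapler is moved by more than 25 mm (distance of any of small_pot, small_lid, mug, stapler from where it was at the start of the episode above 0.025 m).
It also fails if it takes over 59 s, if anything falls off the work surface, if the arm or the gripper's body presses on something with over 40 N, if the wrist force passes 120 N, or if a joint passes its speed limit or range.

ROBOT

A 7-joint arm with a two-finger parallel gripper is mounted at the origin on a cart in front of the work surface, level with it; the furniture and walls round the work are solid. World frame = base frame: x ahead of the robot, y to its left, z up, the work surface at z = 0. Lengths are in m, angles in rad, forces in N, time in s.
With the tool pointing down it reaches from about 0.4 to 0.85 m from the base axis. Payload 10.4 kg.
Tool frame: the origin (TCP) lies between the finger pads; the fingertips stand 17 mm ahead of it and the grasp point (between the pads) lies 2 mm behind it; z points along the fingers, y is the line along which they close (so a half turn about z gives the same grasp; the last joint's range is limited). The gripper opens to 85 mm and grips with 20 to 120 N. Pads are 22 mm wide; open, the fingers measure 114 mm over their backs; the gripper's body (76 mm by 85 mm) begins 54 mm behind the grasp point. The pads swing forward as they close: fully open they stand 13 mm farther back than shut.
Start: joints at [1.3, 0.332, -0.065, 1.46, 0.022, 1.35, -0.088], TCP at [0.153, -0.606, 0.248] pointing down, gripper open.
Joint ranges: [-2.6, 2.6], [-0.5, 2.12], [-1.47, 1.34], [0.16, 2.42], [-1.27, 4.41], [0.06, 2.06], [-2.6, 2.6]. Speed limits (rad/s): [2.22, 2.22, 2.79, 2.79, 3.14, 3.14, 3.14].

INTERFACE

Orientations are given as a unit quaternion [x, y, z, w].
In Python, from workcell import readout, imaging, manip gives the robot as it stands. The module is installed in compiled form; this text tells all that it offers.
- The arm moves only by the shell command python3 -m crank 'ROWS' [OPENING] [FORCE]. ROWS is JSON, a list of rows, each a list of 4 numbers: the shift along the tool's x, y, z as a fraction of full scale, then the turn about the tool's z as a fraction of full scale. In form: [[x, y, z, yaw], ...]. A call has 1 to 5 rows; each row is the pose to reach, as a shift and turn from the pose commanded when the call began, along the tool's axes at that moment; what a row does not reach only later rows make up. Full scale, the value 1, is 400 mm for a shift and 60 degrees for a turn. A row lasts 1/12 s, in which the tool goes at most 41.7 mm and 7.16 degrees, less where a joint would pass 70% of its speed; a pose out of reach is approached as far as the arm can. A call with a number of a shift or a turn outside -1 to 1 is refused whole. A call with a gripper value outside its range is refused whole. OPENING is the gripper command: -1 is shut, 1 is fully open, values between are in proportion, set as the call begins (- or left out, the last holds). The fingers move at their own pace and stop on an object; FORCE is the grip in N (left out, the last holds). Time passes only in rows, so rows that repeat a pose let the fingers close. It gives the time, the measured TCP pose, the force, the opening and the grip force at its end, in the units of the state.
- readout.get_obs(): the state, without advancing time (a new reading comes with each control period).
- imaging.camera(name): name is "side" or "top" or "wrist"; returns a dict with "color" (480x640x3 uint8, red, green, blue), "fx", "fy", "cx", "cy" (pixels), "k1" (the pictures are not rectified: a ray, as slopes to the right and down, at radius r is drawn at 1 + k1 r^2 times it, then the intrinsics apply), "rvec" (rotation vector, rad) and "tvec" (3), from world to camera coordinates, as OpenCV has them. Camera axes: x right, y down, z forward; pixel columns grow to the right and rows downward; lengths in m; the calibration is good to about 2 mm. A picture is of the moment at which its call begins. There is no depth.
- manip.hand_in(): hands the job in; it is judged then, once.
The state is a dict: "clock": time; "joint_pos": joint angles; "joint_velocities": joint speeds; "tau": joint torques, N m; "position": TCP position; "ee_rot": TCP orientation; "ft_force": force on the tool from outside, world axes, zero at the start; "torque": the same for the moment, N m; "grip_width": opening from 0.0 (shut) to 1.0 (fully open); "grasp_force": force on a finger pad.
Only numpy, scipy, OpenCV 4.12 (cv2) and the standard library are available. Lean on these libraries where they do the work, as an engineer would, in place of code of your own. Each camera call takes 0.05 s, during which the arm holds its last target. There are 200 camera calls.

## Working session

There is one attempt and no reset: what is moved stays moved. The work goes in short steps, Python scripts to look and compute and a shell command to move; the robot and the scene stay as the last step left them, time stands still between calls to the robot, and variables do not carry over. Pictures are saved under pics/ and viewed, at most 10 in all, crops included, and the job is handed in when it is done.

```bash
mkdir -p pics; cat > h.py <<'E'
import numpy as np, cv2
from workcell import readout, imaging, manip
from scipy.spatial.transform import Rotation as R
def cam(n): return imaging.camera(n)
def save(c,f): cv2.imwrite('pics/'+f,c['color'][:,:,::-1])
def ray(c,u,v):
    d=np.array([c['k1'],0,0,0,0.]);K=np.array([[c['fx'],0,c['cx']],[0,c['fy'],c['cy']],[0,0,1]])
    p=cv2.undistortPoints(np.array([[[u,v]]],float),K,d)[0,0]
    M=cv2.Rodrigues(np.array(c['rvec'],float))[0];t=np.array(c['tvec'],float).ravel()
    return -M.T@t, M.T@np.array([p[0],p[1],1])
def at(c,u,v,z):
    o,d=ray(c,u,v); return o+d*(z-o[2])/d[2]
def proj(c,P):
    d=np.array([c['k1'],0,0,0,0.]);K=np.array([[c['fx'],0,c['cx']],[0,c['fy'],c['cy']],[0,0,1]])
    return cv2.projectPoints(np.array(P,float).reshape(-1,1,3),np.array(c['rvec'],float),np.array(c['tvec'],float),K,d)[0][:,0]
def go(P):
    "shift in tool axes, fractions, from the measured pose"
    o=readout.get_obs(); return R.from_quat(o['ee_rot']).inv().apply(np.array(P)-o['position'])/0.4
E
python3 - <<'E'
from h import *
for n in('top','side'):
    c=cam(n);save(c,n+'0.png');o,d=ray(c,320,240);print(n,o,d,c['k1'])
print(readout.get_obs())
E
```

```text
top [ 0.21221648 -0.10230077  1.4928872 ] [ 0.20396322 -0.02320248 -0.97887087] -0.17621020193224557
side [ 0.43818621 -1.21224045  0.64332435] [ 0.05601505  0.8807504  -0.47037269] -0.03523798552226612
{'clock': 0.1, 'joint_pos': array([ 1.30040621,  0.33280831, -0.06465659,  1.46084336,  0.02161774,
        1.34991894, -0.08850405]), 'joint_velocities': array([-0.00090592, -0.00145661, -0.00218048, -0.00221837, -0.00027749,
       -0.00066384,  0.00069741]), 'tau': array([ 1.11363843e-03, -6.26752067e+01,  4.93282790e-02, -3.92434144e+01,
        1.63316948e-02,  6.92588932e-03,  2.87483454e-05]), 'position': array([ 0.15317931, -0.60561492,  0.24760228]), 'ee_rot': array([ 9.92335991e-01,  1.23567266e-01, -1.23572549e-04, -6.29231962e-04]), 'ft_force': array([-0.3992788 ,  0.37994068,  0.62000564]), 'torque': array([0.03582948, 0.01409977, 0.03871326]), 'grasp_force': 0.0, 'grip_width': 1.0015947507802208}
```

View pics/top0.png

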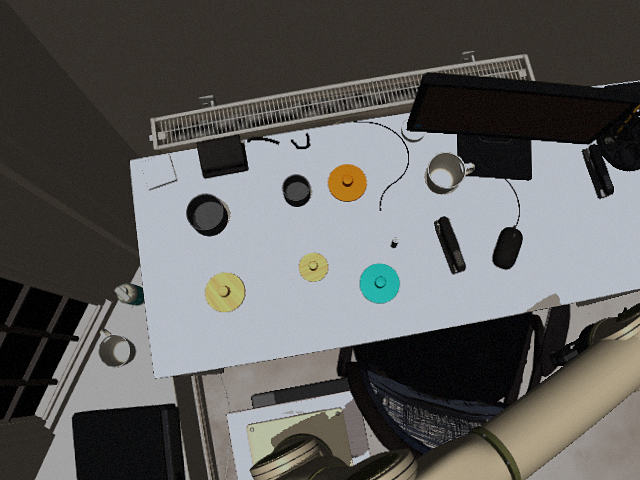

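View pics/side0.png

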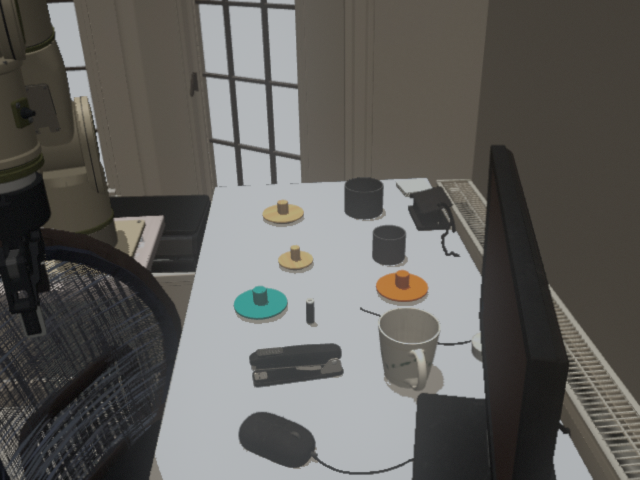

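The top view has three lids of about the same size: the wooden one at (225,292), the orange one at (347,183) and the turquoise one at (380,284). The small wooden lid is at (313,266). The wide lid must be plain wood and about 98 mm across, so (225,292) fits; orange and turquoise are excluded. The wide pot is at (208,215), the small pot at (297,190) and the battery at (394,243). I'll confirm with one enlarged crop and measure.

```bash
python3 - <<'E'
from h import *
c=cam('top');s=cam('side')
im=c['color'][:,:,::-1]
cv2.imwrite('pics/crop.png',np.ascontiguousarray(cv2.resize(im[150:320,180:410],None,fx=3.4,fy=3.4,interpolation=cv2.INTER_CUBIC)))
hsv=cv2.cvtColor(np.ascontiguousarray(im),cv2.COLOR_BGR2HSV)
def ell(m,z,name,box):
    q=np.zeros_like(m);x0,y0,x1,y1=box;q[y0:y1,x0:x1]=m[y0:y1,x0:x1]
    cs=max(cv2.findContours(q,0,cv2.CHAIN_APPROX_NONE)[0],key=cv2.contourArea)
    P=np.array([at(c,u,v,z)[:2] for u,v in cs[:,0]],np.float32)
    ce,r=cv2.minEnclosingCircle(P); print(name,np.round(ce,4),'d',round(2*r,4),'areaD',round(2*np.sqrt(cv2.contourArea(P)/np.pi),4), cv2.boundingRect(cs))
yel=cv2.inRange(hsv,(15,50,60),(35,255,255))
dark=((hsv[...,2]<110)*255).astype(np.uint8)
ell(yel,.013,'widelid',(190,260,260,325))
ell(yel,.013,'smalllid',(290,245,335,290))
ell(dark,.07,'widepot@.07',(180,185,236,245))
ell(dark,.06,'smallpot',(275,165,320,215))
ell(dark,.025,'batt',(385,230,405,255))
print('batt px',np.argwhere(dark[230:255,385:405]>0).mean(0)+[230,385])
for n,u,v in(('batbase',310,322),('battop',310,301)):print(n,at(s,u,v,0 if 'base' in n else .05))
print('top battop',at(c,394,240,.05),'base',at(c,394,247,0))
E
```

```text
widelid [0.4376 0.1138] d 0.0978 areaD 0.0953 (205, 273, 40, 39)
smalllid [ 0.4582 -0.108 ] d 0.0716 areaD 0.069 (299, 253, 29, 29)
widepot@.07 [0.6201 0.1207] d 0.1101 areaD 0.0998 (186, 194, 42, 43)
smallpot [ 0.6429 -0.1048] d 0.0819 areaD 0.0733 (282, 174, 29, 33)
batt [ 0.4728 -0.3129] d 0.0181 areaD 0.0121 (391, 241, 8, 7)
batt px [244.75862069 393.65517241]
batbase [ 0.47457773 -0.31170437  0.        ]
battop [ 0.47541689 -0.32053972  0.05      ]
top battop [ 0.47955136 -0.31086937  0.05      ] base [ 0.47149125 -0.31439372  0.        ]
```

View pics/crop.png

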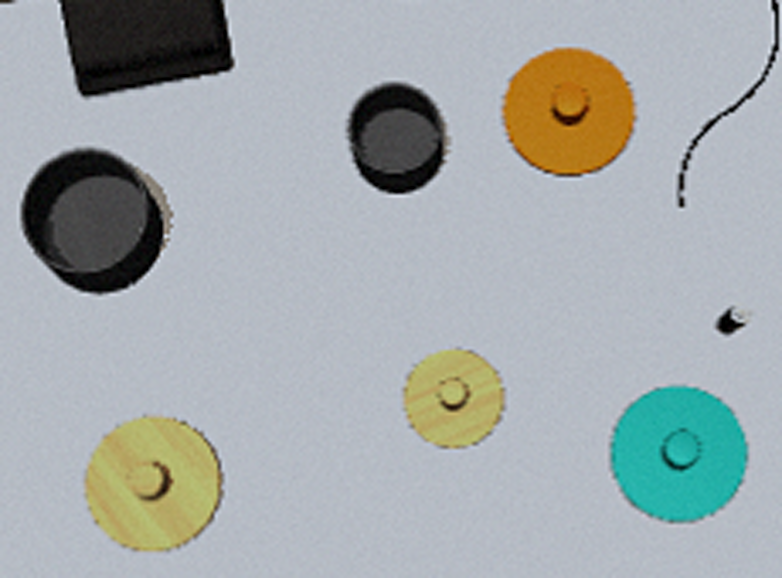

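The crop shows the plain wooden wide lid at the lower left (98 mm measured). The wide pot is directly above it, the small lid and small pot are in the middle, and the battery is at the right with its light top leaning up and right. Next I'll fit the pot silhouette and the battery in both views.

```bash
cat > fit.py <<'E'
from h import *
from scipy.optimize import minimize
A=np.linspace(0,2*np.pi,60)
def sil(c,x,y,r,h):
    P=[[x+r*np.cos(a),y+r*np.sin(a),z] for z in(0,h) for a in A]
    m=np.zeros((480*4,640*4),np.uint8);cv2.fillConvexPoly(m,cv2.convexHull((proj(c,P)*4+1.5).round().astype(np.int32)),1)
    return cv2.resize(m.astype(np.float32),(640,480),interpolation=cv2.INTER_AREA)
def fit(cs,ms,g,r,h):
    f=lambda p:sum(1-np.minimum(a,b).sum()/np.maximum(a,b).sum() for c,m in zip(cs,ms) for a,b in[(sil(c,p[0],p[1],r,h),m)])
    q=minimize(f,g,method='Nelder-Mead',options=dict(initial_simplex=[g,[g[0]+.01,g[1]],[g[0],g[1]+.01]],xatol=1e-4)); return q.x.round(4),round(q.fun,3)
def win(m,b):
    q=np.zeros((480,640),np.float32);x0,y0,x1,y1=b;q[y0:y1,x0:x1]=m[y0:y1,x0:x1];return q
E
python3 - <<'E'
from fit import *
c=cam('top');s=cam('side')
V=lambda k:k['color'].max(2).astype(float)
t=win(V(c)<110,(180,185,236,245));u=win(V(s)<100,(335,170,393,222))
print('pot top',fit([c],[t],[.61,.12],.046,.07),'side',fit([s],[u],[.61,.12],.046,.07))
bg=V(s)[295:330,325:335].mean(); print(bg, V(c)[235:250,400:410].mean())
b=win(V(s)<bg-25,(300,292,320,328));b2=win(V(c)<110,(385,230,405,255))
print(b.sum(),b2.sum(),'bat side',fit([s],[b],[.475,-.313],.007,.05),'top',fit([c],[b2],[.475,-.313],.007,.042))
print('turq',at(c,380,284,.013),'stapler',at(c,450,245,.05))
# lid knob top in side
for k,(uu,vv) in {'wideknob':(283,203)}.items(): print(k,at(s,uu,vv,.041))
print(proj(s,[[.4376,.1138,.041],[.4376,.1138,.013]]),proj(c,[[.4376,.1138,.041]]))
print(go([.474,-.314,.20]),R.from_quat(readout.get_obs()['ee_rot']).as_matrix().round(3))
E
```

```text
pot top (array([0.6297, 0.1241]), np.float64(0.036)) side (array([0.6298, 0.1354]), np.float64(0.255))
186.04857142857142 196.05333333333334
224.0 24.0 bat side (array([ 0.4739, -0.323 ]), np.float64(0.223)) top (array([ 0.4731, -0.3115]), np.float64(0.55))
turq [ 0.38619065 -0.26010618  0.013     ] stapler [ 0.44203323 -0.44142905  0.05      ]
wideknob [0.4379901  0.10718403 0.041     ]
[[282.77211772 201.82965408]
 [283.33435999 212.67071593]] [[222.72438537 290.36159839]]
[ 0.95631285 -0.51057059  0.1203128 ] [[ 0.969  0.245 -0.   ]
 [ 0.245 -0.969  0.   ]
 [-0.    -0.    -1.   ]]
```

```bash
python3 -m crank '[[0.42,-0.22,0.05,0],[0.42,-0.22,0.05,0],[0.42,-0.22,0.05,0],[0.42,-0.22,0.05,0],[0.42,-0.22,0.05,0]]' 1 40
python3 -m crank '[[0.42,-0.22,0.05,0],[0.42,-0.22,0.05,0],[0.42,-0.22,0.05,0],[0.42,-0.22,0.05,0],[0.42,-0.22,0.05,0]]'
python3 - <<'E'
from h import *
print(go([.474,-.314,.20]))
E
```

```text
clock: 0.72
position: [0.2984, -0.4756, 0.2281]
ee_rot: [0.992, 0.126, 0.001, -0.0]
ft_force: [1.2, 0.6, 0.0]
grip_width: 0.996
grasp_force: 0.0
clock: 1.13
position: [0.4392, -0.3486, 0.2081]
ee_rot: [0.992, 0.126, 0.001, -0.001]
ft_force: [0.3, 0.9, 0.2]
grip_width: 1.002
grasp_force: 0.0
[ 0.10572637 -0.06195859  0.0205018 ]
```

```bash
python3 -m crank '[[0.09,-0.06,0.02,0],[0.09,-0.06,0.02,0],[0.09,-0.06,0.02,0],[0.09,-0.06,0.02,0],[0.09,-0.06,0.02,0]]'
python3 - <<'E'
from h import *
w=cam('wrist');save(w,'w1.png');print(readout.get_obs()['position'],proj(w,[[.474,-.313,.05],[.474,-.313,0]]),w['k1'])
E
```

```text
clock: 1.55
position: [0.464, -0.322, 0.2004]
ee_rot: [0.992, 0.123, -0.0, 0.0]
ft_force: [0.4, 0.7, -0.1]
grip_width: 1.001
grasp_force: 0.0
[ 0.46401618 -0.32219718  0.20049361] [[311.97798167 213.91758261]
 [313.108435   202.17689611]] -0.06507601301461827
```

View pics/w1.png

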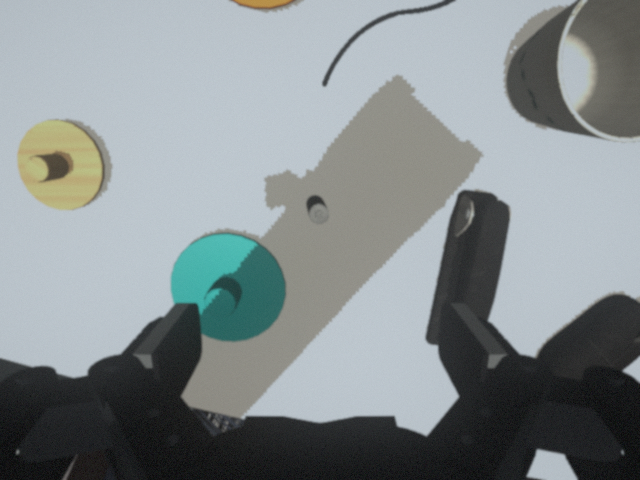

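The wrist view shows the battery with its light top at (318,213) and foot near (315,200). That is close to the prediction of (312,214). I'll refine the position.

```bash
python3 - <<'E'
from h import *
w=cam('wrist');p=at(w,318,213,.05);print(p);print(go([p[0],p[1],.042]))
E
```

```text
[ 0.47560528 -0.31705743  0.05      ]
[ 0.03108404 -0.00549256  0.3963551 ]
```

```bash
python3 -m crank '[[0.03,-0.008,0,0],[0.03,-0.008,0.1,0],[0.03,-0.008,0.2,0],[0.03,-0.008,0.3,0],[0.03,-0.008,0.36,0]]'
python3 -m crank '[[0,0,0.035,0],[0,0,0.035,0],[0,0,0.035,0]]'
python3 -m crank '[[0,0,0,0],[0,0,0,0],[0,0,0,0],[0,0,0,0],[0,0,0,0]]' -1 30
python3 -m crank '[[0,0,0,0],[0,0,0,0],[0,0,0,0],[0,0,0,0],[0,0,0,0]]'
```

```text
clock: 2.07
position: [0.4746, -0.3137, 0.0525]
ee_rot: [0.992, 0.123, -0.001, -0.001]
ft_force: [0.0, 0.1, -0.3]
grip_width: 1.002
grasp_force: 0.0
clock: 2.32
position: [0.476, -0.3145, 0.0422]
ee_rot: [0.992, 0.124, -0.0, -0.0]
ft_force: [-0.7, -0.4, 0.5]
grip_width: 0.998
grasp_force: 0.0
clock: 2.73
position: [0.476, -0.315, 0.043]
ee_rot: [0.992, 0.124, 0.0, 0.0]
ft_force: [0.1, -0.1, 0.1]
grip_width: 0.3
grasp_force: 0.0
clock: 3.15
position: [0.476, -0.3149, 0.0426]
ee_rot: [0.992, 0.124, 0.0, 0.0]
ft_force: [0.5, 0.1, 4.4]
grip_width: 0.148
grasp_force: 30.6
```

```bash
python3 -m crank '[[0,0,-0.08,0],[0,0,-0.18,0],[0,0,-0.28,0],[0,0,-0.37,0],[0,0,-0.4,0]]'
python3 - <<'E'
from h import *
print(go([.63,.124,.20]))
E
```

```text
clock: 3.57
position: [0.4775, -0.3156, 0.208]
ee_rot: [0.992, 0.124, 0.003, 0.002]
ft_force: [0.3, -0.5, 0.5]
grip_width: 0.148
grasp_force: 30.2
[ 0.63912779 -0.97205247  0.0179534 ]
```

```bash
python3 -m crank '[[0.05,-0.08,0,0],[0.1,-0.16,0,0],[0.15,-0.24,0,0],[0.2,-0.32,0,0],[0.25,-0.4,0,0]]'
python3 -m crank '[[0.05,-0.08,0,0],[0.1,-0.16,0,0],[0.15,-0.24,0,0],[0.2,-0.32,0,0],[0.25,-0.4,0,0]]'
python3 -m crank '[[0.05,-0.07,0,0],[0.1,-0.12,0,0],[0.13,-0.16,0,0],[0.13,-0.16,0,0],[0.13,-0.16,0,0]]'
python3 - <<'E'
from h import *
print(go([.63,.124,.20]))
w=cam('wrist');save(w,'w2.png')
E
```

```text
clock: 3.98
position: [0.5334, -0.1334, 0.2019]
ee_rot: [0.992, 0.123, -0.0, -0.0]
ft_force: [0.2, 0.0, 0.1]
grip_width: 0.152
grasp_force: 30.2
clock: 4.4
position: [0.5912, 0.0462, 0.2018]
ee_rot: [0.992, 0.123, -0.0, 0.0]
ft_force: [1.0, -1.0, 0.3]
grip_width: 0.149
grasp_force: 30.2
clock: 4.82
position: [0.6255, 0.1206, 0.2013]
ee_rot: [0.992, 0.125, -0.001, -0.0]
ft_force: [-0.1, -0.6, 0.4]
grip_width: 0.151
grasp_force: 30.2
[ 0.0131005 -0.0055099  0.0031767]
```

View pics/w2.png

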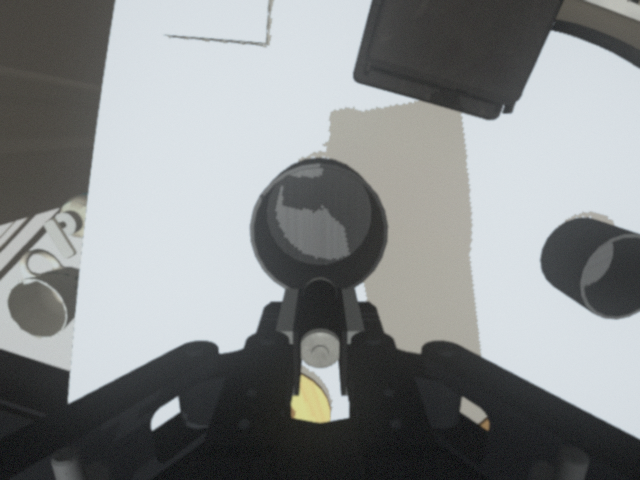

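The wrist view shows the battery held upright (top at 320,347). The wide pot's rim runs from about u=250 to 387 and starts at v=157, so its centre is near (319,227). I'll check this against the (.630,.124) estimate.

```bash
python3 - <<'E'
from fit import *
w=cam('wrist');print(at(w,319,227,.07),proj(w,[[.6297,.1241,.07]]))
m=win(w['color'].max(2)<150,(225,140,410,275))
# fit rim circle to silhouette edge points on left, right and upper sides
from scipy.optimize import least_squares
cs=max(cv2.findContours((m*255).astype(np.uint8),0,cv2.CHAIN_APPROX_NONE)[0],key=cv2.contourArea)[:,0]
for lo,hi in((185,270),(175,262)):
    pts=[p for p in cs if lo<p[1]<hi];P=np.array([at(w,u,v,.07)[:2] for u,v in pts])
    r=least_squares(lambda q:np.hypot(*(P-q[:2]).T)-q[2],[.63,.124,.046],loss='soft_l1',f_scale=.0005);print(r.x,np.abs(r.fun).mean())
print(go([.63,.124,.05]))
E
```

```text
[0.63172415 0.12198661 0.07      ] [[315.12367429 229.14057587]]
[0.62778311 0.12263998 0.04512675] 0.0001594602232345661
[0.627916   0.12267701 0.04513147] 0.00016865198128092478
[ 0.01460716 -0.01202654  0.37927644]
```

```bash
python3 -m crank '[[0.012,-0.009,0,0],[0.012,-0.009,0.06,0],[0.012,-0.009,0.14,0],[0.012,-0.009,0.22,0],[0.012,-0.009,0.3,0]]'
python3 -m crank '[[0,0,0.04,0],[0,0,0.075,0],[0,0,0.075,0],[0,0,0.075,0]]'
python3 -m crank '[[0,0,0,0],[0,0,0,0],[0,0,0,0],[0,0,0,0],[0,0,0,0]]' -0.3
```

```text
clock: 5.33
position: [0.63, 0.1228, 0.0814]
ee_rot: [0.992, 0.123, 0.001, 0.0]
ft_force: [0.6, -0.3, -0.5]
grip_width: 0.151
grasp_force: 30.2
clock: 5.67
position: [0.6299, 0.1236, 0.0526]
ee_rot: [0.992, 0.123, -0.0, 0.0]
ft_force: [-0.4, 0.7, -0.2]
grip_width: 0.148
grasp_force: 30.2
clock: 6.08
position: [0.63, 0.124, 0.0529]
ee_rot: [0.992, 0.124, 0.0, 0.0]
ft_force: [-0.5, -0.8, 0.1]
grip_width: 0.349
grasp_force: 0.0
```

```bash
python3 -m crank '[[0,0,-0.05,0],[0,0,-0.12,0],[0,0,-0.22,0],[0,0,-0.32,0],[0,0,-0.37,0]]'
python3 -m crank '[[-0.1,0,0,0],[-0.2,0,0,0],[-0.3,0,0,0],[-0.4,0,0,0],[-0.46,-0.1,0,0]]' 1
python3 - <<'E'
from h import *
print(go([.4376,.1138,.20]))
w=cam('wrist');save(w,'w3.png');print(proj(w,[[.4376,.1138,.041],[.4376,.1138,.013]]))
E
```

```text
clock: 6.5
position: [0.6309, 0.1247, 0.2059]
ee_rot: [0.992, 0.124, 0.003, -0.0]
ft_force: [0.4, 0.5, -0.1]
grip_width: 0.354
grasp_force: 0.0
clock: 6.92
position: [0.4432, 0.1076, 0.1997]
ee_rot: [0.993, 0.119, -0.001, 0.002]
ft_force: [1.3, -0.4, 0.9]
grip_width: 0.993
grasp_force: 0.0
[-0.01001717 -0.01833121 -0.00086161]
[[310.32690743 232.91563103]
 [311.01780303 224.4931901 ]]
```

View pics/w3.png

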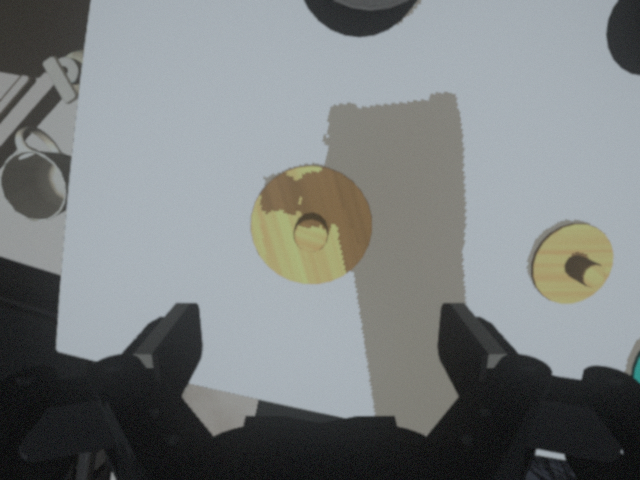

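The wrist view shows the wide lid's plate centre at (311,224) and knob at (311,233). Both match the predictions, so I'll descend onto the knob.

```bash
python3 -m crank '[[-0.01,-0.018,0.08,0],[-0.01,-0.018,0.16,0],[-0.01,-0.018,0.24,0],[-0.01,-0.018,0.3,0],[-0.01,-0.018,0.34,0]]'
python3 -m crank '[[0,0,0,0],[0,0,0,0]]'
python3 - <<'E'
from h import *
print(go([.4376,.1138,.035]))
E
```

```text
clock: 7.38
position: [0.4382, 0.1201, 0.0622]
ee_rot: [0.992, 0.124, -0.001, 0.0]
ft_force: [-0.0, 0.2, 0.1]
grip_width: 0.998
grasp_force: 0.0
clock: 7.55
position: [0.4391, 0.1205, 0.0643]
ee_rot: [0.992, 0.124, -0.001, -0.0]
ft_force: [-0.2, 0.4, 0.5]
grip_width: 1.002
grasp_force: 0.0
[-0.00757024  0.01526249  0.07336837]
```

```bash
python3 -m crank '[[-0.007,0.015,0.04,0],[-0.007,0.015,0.073,0],[-0.007,0.015,0.073,0],[-0.007,0.015,0.073,0],[-0.007,0.015,0.073,0]]'
python3 -m crank '[[0,0,0,0],[0,0,0,0],[0,0,0,0],[0,0,0,0],[0,0,0,0]]' -1 40
python3 -m crank '[[0,0,0,0],[0,0,0,0],[0,0,0,0],[0,0,0,0],[0,0,0,0]]'
```

```text
clock: 7.97
position: [0.4391, 0.1141, 0.0366]
ee_rot: [0.992, 0.124, 0.001, -0.0]
ft_force: [0.8, -0.2, 0.1]
grip_width: 0.998
grasp_force: 0.0
clock: 8.38
position: [0.4382, 0.1136, 0.0352]
ee_rot: [0.992, 0.124, 0.0, 0.0]
ft_force: [-0.3, -0.4, 2.6]
grip_width: 0.297
grasp_force: 3.1
clock: 8.8
position: [0.4382, 0.1137, 0.0354]
ee_rot: [0.992, 0.124, 0.0, 0.0]
ft_force: [-2.0, -0.2, 5.8]
grip_width: 0.287
grasp_force: 39.1
```

```bash
python3 -m crank '[[0,0,-0.03,0],[0,0,-0.1,0],[0,0,-0.18,0],[0,0,-0.26,0],[0,0,-0.31,0]]' - 60
python3 -m crank '[[0,0,0,0],[0,0,0,0],[0,0,0,0]]'
python3 - <<'E'
from fit import *
w=cam('wrist');c=cam('top');s=cam('side')
cv2.imwrite('pics/w4.png',np.hstack([cv2.resize(w['color'][:,:,::-1],(400,300)),cv2.resize(np.ascontiguousarray(c['color'][150:330,150:390,::-1]),(400,300))]))
t=win(c['color'].max(2)<110,(180,185,236,245))
print('pot top',fit([c],[t],[.61,.12],.046,.07));print(go([.629,.1235,.16]))
E
```

```text
clock: 9.22
position: [0.4386, 0.1142, 0.1627]
ee_rot: [0.992, 0.124, 0.001, -0.0]
ft_force: [0.8, -0.4, -1.1]
grip_width: 0.279
grasp_force: 59.1
clock: 9.47
position: [0.4375, 0.1134, 0.1586]
ee_rot: [0.992, 0.124, -0.0, 0.0]
ft_force: [-0.7, -0.9, -2.0]
grip_width: 0.278
grasp_force: 59.1
pot top (array([0.6287, 0.1251]), np.float64(0.153))
[ 0.47063845  0.09331396 -0.00593327]
```

View pics/w4.png

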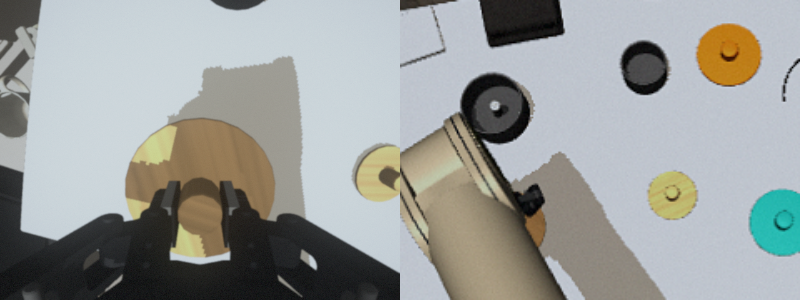

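The battery stands in the wide pot: its light end shows near the middle at (495,105) in the right half. The lid is held squarely by the knob. I'll carry it over the pot.

```bash
python3 -m crank '[[0.06,0.012,0,0],[0.14,0.028,0,0],[0.22,0.044,0,0],[0.3,0.06,0,0],[0.38,0.075,0,0]]'
python3 -m crank '[[0.06,0.012,0,0],[0.09,0.018,0,0],[0.09,0.018,0,0],[0.09,0.018,0,0],[0.09,0.018,0,0]]'
python3 - <<'E'
from fit import *
print(go([.629,.1235,.11]))
w=cam('wrist');s=cam('side')
cv2.imwrite('pics/w5.png',np.hstack([cv2.resize(w['color'][:,:,::-1],(400,300)),cv2.resize(np.ascontiguousarray(s['color'][130:250,280:440,::-1]),(400,300))]))
E
```

```text
clock: 10.03
position: [0.5939, 0.1215, 0.1576]
ee_rot: [0.992, 0.123, -0.001, 0.0]
ft_force: [0.3, -0.1, -1.1]
grip_width: 0.283
grasp_force: 59.1
clock: 10.45
position: [0.6284, 0.1239, 0.1583]
ee_rot: [0.992, 0.124, -0.001, -0.0]
ft_force: [0.3, 0.3, -1.0]
grip_width: 0.279
grasp_force: 59.1
[0.00149006 0.00145298 0.12069811]
```

View pics/w5.png

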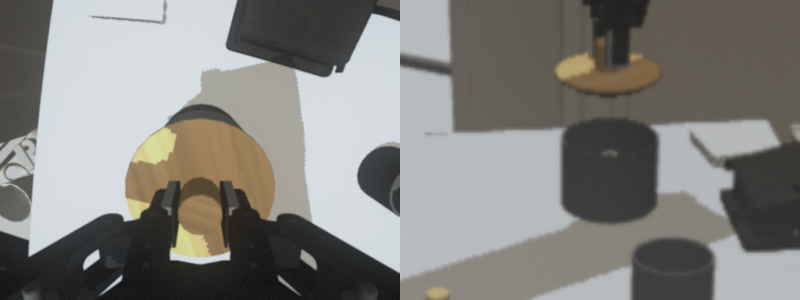

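The side crop shows the lid level and centred over the pot (lid centre column about 608, pot about 609). I'll lower it in small steps and watch the force.

```bash
python3 -m crank '[[0.001,0.001,0.04,0],[0.001,0.001,0.08,0],[0.001,0.001,0.11,0],[0.001,0.001,0.125,0],[0.001,0.001,0.125,0]]'
python3 -m crank '[[0,0,0.004,0],[0,0,0.008,0],[0,0,0.01,0],[0,0,0.01,0],[0,0,0.01,0]]'
python3 -m crank '[[0,0,0.003,0],[0,0,0.006,0],[0,0,0.008,0],[0,0,0.008,0],[0,0,0.008,0]]'
```

```text
clock: 10.97
position: [0.6289, 0.1231, 0.1078]
ee_rot: [0.992, 0.124, -0.001, 0.0]
ft_force: [-0.6, 0.2, -2.3]
grip_width: 0.282
grasp_force: 59.1
clock: 11.38
position: [0.6301, 0.1235, 0.1055]
ee_rot: [0.992, 0.124, 0.0, 0.0]
ft_force: [0.1, 0.4, -1.1]
grip_width: 0.279
grasp_force: 59.1
clock: 11.8
position: [0.6299, 0.1234, 0.1018]
ee_rot: [0.992, 0.124, -0.0, 0.0]
ft_force: [-0.0, -0.6, -1.2]
grip_width: 0.282
grasp_force: 59.1
```

```bash
python3 -m crank '[[0,0,0.003,0],[0,0,0.005,0],[0,0,0.005,0],[0,0,0.005,0],[0,0,0.005,0]]'
python3 -m crank '[[0,0,0.002,0],[0,0,0.004,0],[0,0,0.004,0],[0,0,0.004,0],[0,0,0.004,0]]'
```

```text
clock: 12.22
position: [0.63, 0.1234, 0.0999]
ee_rot: [0.992, 0.124, 0.0, 0.0]
ft_force: [0.3, 0.5, -1.3]
grip_width: 0.283
grasp_force: 59.1
clock: 12.63
position: [0.63, 0.1234, 0.0983]
ee_rot: [0.992, 0.124, -0.0, 0.0]
ft_force: [-1.2, 0.5, -1.0]
grip_width: 0.278
grasp_force: 59.1
```

```bash
python3 -m crank '[[0,0,0.001,0],[0,0,0.002,0],[0,0,0.002,0],[0,0,0.002,0],[0,0,0.002,0]]'
python3 -m crank '[[0,0,0.001,0],[0,0,0.002,0],[0,0,0.002,0],[0,0,0.002,0],[0,0,0.002,0]]'
```

```text
clock: 13.05
position: [0.63, 0.1234, 0.0977]
ee_rot: [0.992, 0.124, 0.0, 0.0]
ft_force: [-0.9, 0.2, 1.5]
grip_width: 0.282
grasp_force: 59.4
clock: 13.47
position: [0.6301, 0.1234, 0.0976]
ee_rot: [0.992, 0.124, 0.0, 0.0]
ft_force: [-4.5, -1.5, 8.8]
grip_width: 0.279
grasp_force: 60.2
```

Contact came at TCP z = 0.0977, the expected seating height, with about 10 N. I'll ease off slightly, release and rise.

```bash
python3 -m crank '[[0,0,-0.002,0],[0,0,-0.002,0],[0,0,-0.002,0]]'
python3 -m crank '[[0,0,0,0],[0,0,0,0],[0,0,0,0],[0,0,0,0],[0,0,0,0]]' 0.2
python3 -m crank '[[0,0,-0.03,0],[0,0,-0.08,0],[0,0,-0.16,0],[0,0,-0.24,0],[0,0,-0.28,0]]'
python3 -m crank '[[-0.1,0,0,0],[-0.2,0,0,0],[-0.25,0,0,0],[-0.25,0,0,0],[-0.25,0,0,0]]'
python3 - <<'E'
from fit import *
w=cam('wrist');s=cam('side')
cv2.imwrite('pics/w6.png',np.hstack([cv2.resize(w['color'][:,:,::-1],(400,300)),cv2.resize(np.ascontiguousarray(s['color'][150:240,300:420,::-1]),(400,300))]))
print(proj(w,[[.6297,.1235,.075],[.6297,.1235,.103]]))
E
```

```text
clock: 13.72
position: [0.6301, 0.1234, 0.0977]
ee_rot: [0.992, 0.124, 0.0, 0.0]
ft_force: [-0.8, -0.1, 2.6]
grip_width: 0.282
grasp_force: 59.6
clock: 14.13
position: [0.6299, 0.1234, 0.0974]
ee_rot: [0.992, 0.124, -0.0, 0.0]
ft_force: [-0.7, -0.5, -0.5]
grip_width: 0.598
grasp_force: 0.0
clock: 14.55
position: [0.631, 0.1241, 0.2148]
ee_rot: [0.992, 0.124, 0.003, -0.0]
ft_force: [0.2, -0.0, 1.3]
grip_width: 0.599
grasp_force: 0.0
clock: 14.97
position: [0.5329, 0.0985, 0.2109]
ee_rot: [0.992, 0.123, 0.001, 0.001]
ft_force: [1.0, -0.9, 0.9]
grip_width: 0.597
grasp_force: 0.0
[[320.29463092  77.74088983]
 [320.42755409  70.62216733]]
```

View pics/w6.png

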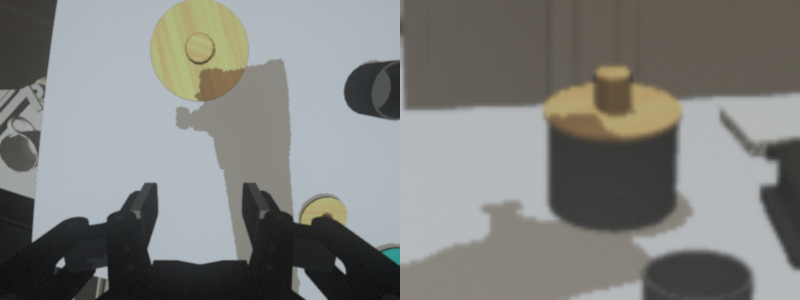

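The side crop shows the lid level and flush on the pot's rim (centre column about 613). In the wrist view it is centred at (200,48), as predicted. The robot is clear of everything, so I'm handing in.

```bash
python3 -c "
from workcell import manip
print(manip.hand_in())"
```

```text
the job is handed in; nothing more can be done
None
```

The battery is in the wide pot with its wooden lid seated level on top, and the job was handed in at about 15 s on the robot's clock; the hand-in call returned no verdict.

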